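# Slide the flea comb out over the stand's front edge

## Task

Set the steel flea comb ready for the groomer to pick up: with your fingertips, slide it flat along the low wooden stand until its solid back sticks out 20 mm past the stand's front edge (the long edge nearest the robot), square to that edge. Only push it, never pick it up, and leave it lying there by itself; leave the tin, the tumbler and everything else where they stand.

Things in the scene. Friction and masses are not known exactly. Their poses are not given: they have to be found in the camera images.
- comb: loose flat steel flea comb lying on the stand, 65 mm (its x) by 110 mm (its y) by 5 mm thick, 120 g or so, evenly weighted. Its -x part (30 mm) is the solid back plate with a dark line along it, its +x part (35 mm) is the row of fine teeth, which is stiff and can be pushed like a solid edge. Origin: centre of the underside; z up. At the start the back points roughly (within about 30 degrees) to the stand's front edge, and the whole comb is on the stand
- comb_back (a point): middle of the comb's back edge, the straight 110 mm edge that must stick out; half-way up the 5 mm thickness, 32.5 mm from the comb's centre; axes as the comb's (x points from here to the teeth)
- stand_edge (a point): middle of the upper front edge of the fixed low wooden board stand, at its top surface, 45 mm above the table. x points away from the front edge across the top (the top is 240 mm deep), y runs along the edge (520 mm long, so 260 mm either way), z up. The front edge faces the robot, turned by up to about 15 degrees. The overhang of the comb is how far comb_back lies on the -x side of this edge
- tin: bystander: closed tin box with lid, 68 x 90 x 46 mm, loose on one end of the stand; origin: centre of the underside
- tumbler: bystander: empty glass tumbler, 68 mm across the rim, 85 mm high, loose on the other end of the stand; origin: centre of the underside
- slicker_brush: bystander: white slicker brush lying on the table to the right, about 55 x 215 x 23 mm; origin: on the underside near its middle
- spray_bottle: bystander: whitish translucent bottle, 56 mm across, 170 mm high, on the table left of the stand; origin: centre of the underside
- balm_jar: bystander: amber jar, 64 mm across, 55 mm high, on the table right of the stand; origin: centre of the underside
- nail_grinder: bystander: grey pen-shaped nail grinder lying on the table right of the stand, 160 mm long, 34 mm high; origin: on the underside near its middle
- water_bowl: bystander: white bowl, 120 mm across, 45 mm high, on the table to the left; origin: centre of the underside
Mind the look-alikes: they are no part of the job. Of the things shaped like the comb, the steel one is meant.

How it is judged:
On the way:
1. the fingers push the comb while it lies on the stand (contact force between the fingers and comb above 0.1 N and z of comb in the frame of stand_edge between -0.004 and 0.008 m), for 0.05 s.
At the end, for the whole second after the job is handed in: The comb lies flat and at rest on the stand; the middle of its back edge is 20 mm (give or take 6 mm) outside the stand's front edge, and the comb is square to that edge within 0.12 rad (7 degrees), not more than 150 mm from the middle of the edge (x of comb_back in the frame of stand_edge between -0.026 and -0.014 m and y of comb_back in the frame of stand_edge between -0.15 and 0.15 m and z of comb_back in the frame of stand_edge between -0.003 and 0.008 m and angle between the x axis of comb and the x axis of stand_edge, either way round below 0.12 rad and angle between comb's own z axis and vertical below 0.06 rad and linear speed of comb below 0.01 m/s); the robot touches nothing.
It fails at once if the comb is lifted more than 15 mm off the stand (z of comb in the frame of stand_edge above 0.015 m).
It fails at once if a bystander is moved more than 20 mm (distance of any of tin, tumbler, slicker_brush, spray_bottle, balm_jar, nail_grinder, water_bowl from where it was at the start of the episode above 0.02 m).
It also fails if it takes over 48 s, if anything falls off the work surface, if the arm or the gripper's body presses on something with over 40 N, if the wrist force passes 120 N, or if a joint passes its speed limit or range.

## Robot

A 6-joint arm with a two-finger parallel gripper is mounted at the origin on the work surface. World frame = base frame: x ahead of the robot, y to its left, z up, the work surface at z = 0. Lengths are in m, angles in rad, forces in N, time in s.
With the tool pointing down it reaches from about 0.3 to 0.875 m from the base axis. Payload 4.2 kg.
Tool frame: the origin (TCP) lies on the centre line of the jaws, within the pads' length; the fingertips stand 25 mm ahead of it and the grasp point (between the pads) lies 6 mm ahead of it (manip.tip_extent is the distance from the TCP to the fingertips, in m); x points along the fingers, z is the direction in which the jaws open and shut, and the axes are right-handed (so a half turn about x gives the same grasp; the last joint's range is limited). The gripper opens to 85 mm and grips with 20 to 120 N. Pads are 22 mm wide; open, the fingers measure 114 mm over their backs; the gripper's body (76 mm by 85 mm) begins 54 mm behind the grasp point. The pads swing forward as they close: fully open they stand 13 mm farther back than shut.
Start: joints at [-1.345, 0.32, 1.565, -0, 1.257, -0.02], TCP at [0.14, -0.558, 0.233] pointing down, gripper open.
Joint ranges: [-3.11, 3.11], [-0.84, 2.01], [0.21, 2.61], [-1.34, 4.49], [0.05, 2.63], [-2.56, 2.56]. Speed limits (rad/s): [2.57, 2.57, 3.14, 3.14, 3.14, 3.14].

## Interface

Orientations are given as [roll, pitch, yaw] about the fixed x, y, z axes, in that order (R = Rz(yaw) Ry(pitch) Rx(roll)).
In Python, from cell import manip gives the robot as it stands. Calls block until the motion is done:
- manip.goto(position, orientation): joint-space move of the TCP to a pose.
- manip.move_l(position, rotation=None, v=0.15): straight line of the TCP; rotation=None keeps the orientation; v is the mean speed in m/s.
- manip.set_joints(angles): joint-space move.
- manip.set_gripper(opening): finger opening in m; the grip force is fixed at half the most; returns when the fingers have stopped.
- manip.hold(seconds).
- manip.solve_ik(position, orientation): joint angles nearest the present ones, or None.
- manip.state(): the state.
- manip.get_image(name): name is "scene" or "top"; returns (picture, depth): 420x560x3 uint8, red, green, blue; 420x560 float32, m along the optical axis (not along the pixel's ray), 0 where there is no reading.
- manip.camera_info(name): a dict with "K" (3x3 intrinsics, pixels), "view" (4x4, takes a point from world to camera coordinates). Camera axes: x right, y up, looking along -z (the intrinsics and any distortion apply to the point x, -y, -z); pixel columns grow to the right and rows downward; lengths in m; the calibration is good to about 2 mm. A picture is of the moment at which its call begins. camera_info takes no time and is no camera call.
A pose or a line that the arm cannot do raises manip.IKError and nothing moves.
- manip.hand_in(): hands the job in, once; it reports no verdict.
The state is a dict: "clock": time; "joints": joint angles; "joint_vel": joint speeds; "tau": joint torques, N m; "ee_pos": TCP position; "tcp_rot": TCP orientation; "contact_force": force on the tool from outside, world axes, zero at the start; "moment": the same for the moment, N m; "width": finger opening in m.
Only numpy, scipy, OpenCV 4.12 (cv2) and the standard library are available. Lean on these libraries where they do the work, as an engineer would, in place of code of your own. Each camera call takes 0.05 s, during which the arm holds its last target.

## Working session

There is one attempt and no reset: what is moved stays moved. The work goes in short steps, each a Python script; the robot and the scene stay as the last script left them, time stands still between calls to the robot, and variables do not carry over. Pictures are saved under pics/ and viewed, and the job is handed in when it is done.

```bash
mkdir -p pics; ls; python3 - <<'E'
from cell import manip
import cv2,numpy as np
for n in("scene","top"):
    p,d=manip.get_image(n); cv2.imwrite(f"pics/{n}0.png",p[:,:,::-1]); np.save(f"pics/{n}0.npy",d)
    c=manip.camera_info(n); print(n,c["K"],np.round(c["view"],4),[k for k in c])
print(manip.state()["clock"],manip.state()["tcp_rot"],manip.tip_extent)
E
```

```text
pics
scene [[403.68942875   0.         271.32703425]
 [  0.         403.68942875 216.82058521]
 [  0.           0.           1.        ]] [[-0.0429  0.999   0.0089 -0.0097]
 [-0.8639 -0.0416  0.5019  0.4125]
 [ 0.5018  0.0138  0.8649 -1.7201]
 [ 0.      0.      0.      1.    ]] ['K', 'view']
top [[536.73829682   0.         276.89745338]
 [  0.         536.73829682 210.22588239]
 [  0.           0.           1.        ]] [[ 0.0276 -0.9996  0.0019  0.0058]
 [ 0.976   0.0273  0.2158 -0.502 ]
 [-0.2158 -0.0041  0.9764 -1.8273]
 [ 0.      0.      0.      1.    ]] ['K', 'view']
0.1 [3.11529323 1.56923894 1.79025137] 0.025
```

View pics/top0.png

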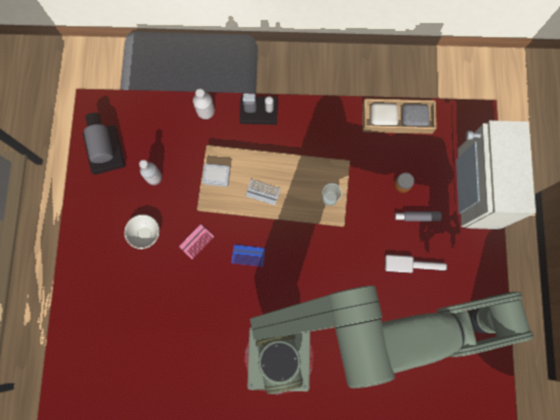

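View pics/scene0.png

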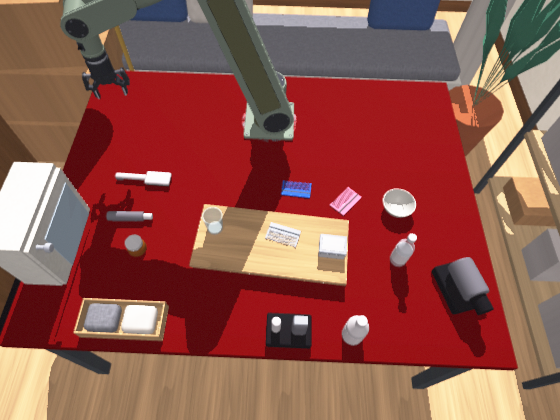

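Candidates shaped like the comb, in the top view: grey one on the stand (264,190), pink (197,241) and blue (248,256) on the table. The steel one on the stand fits the description, so I'll check it in a close crop.

```bash
python3 - <<'E'
import cv2
a=cv2.imread("pics/top0.png")[140:235,190:360]
cv2.imwrite("pics/c1.png",cv2.resize(a,None,fx=4.7,fy=4.7,interpolation=cv2.INTER_CUBIC))
a=cv2.imread("pics/scene0.png")[195:290,185:360]
cv2.imwrite("pics/c2.png",cv2.resize(a,None,fx=4.5,fy=4.5,interpolation=cv2.INTER_CUBIC))
E
```

```text
(no output)
```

View pics/c1.png

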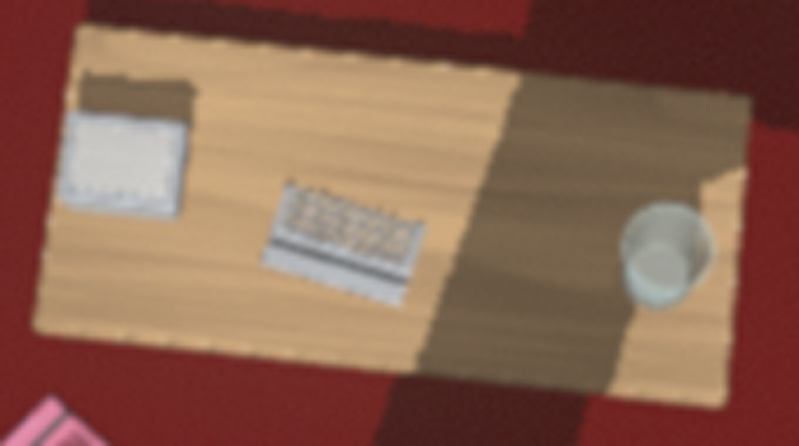

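View pics/c2.png

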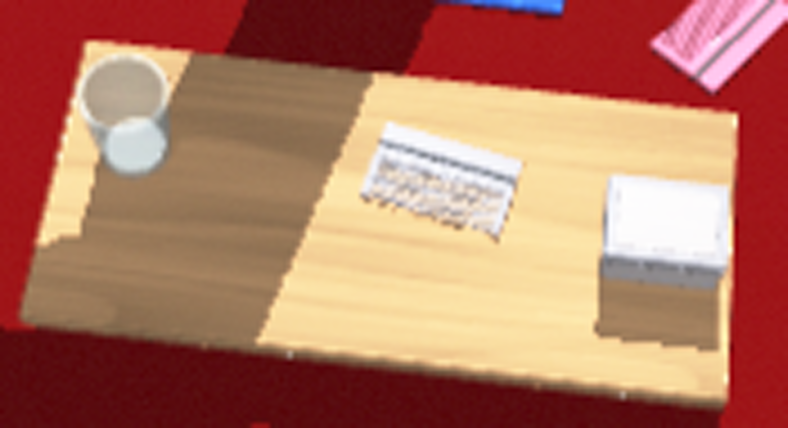

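The crop confirms the steel comb, with the dark line and solid back towards the front edge. Its corners in the top crop are teeth (287,183) and (425,222), back (402,305) and (263,263). The stand's front edge runs (33,332) to (726,407).

```bash
cat > h.py <<'E'
import numpy as np
from cell import manip
from scipy.optimize import least_squares
def ray(n,u,v,z):
    c=manip.camera_info(n);K=np.array(c["K"]);V=np.array(c["view"])
    d=np.array([(u-K[0,2])/K[0,0],-(v-K[1,2])/K[1,1],-1.]);R=V[:3,:3];o=-R.T@V[:3,3];w=R.T@d
    return (o+w*(z-o[2])/w[2])[:2]
def px(p,f,off): return [((a+.5)/f-.5+off[0],(b+.5)/f-.5+off[1]) for a,b in p]
def fit(P,L,W):   # P corners: (-x,+y),(-x,-y),(+x,-y),(+x,+y)
    S=np.array([[-L/2,W/2],[-L/2,-W/2],[L/2,-W/2],[L/2,W/2]])
    def f(q):
        c,s=np.cos(q[2]),np.sin(q[2]); return (S@np.array([[c,s],[-s,c]])+q[:2]-P).ravel()
    r=least_squares(f,[*np.mean(P,0),0]); return r.x, r.fun.reshape(-1,2)
E
python3 - <<'E'
from h import *
np.set_printoptions(precision=4,suppress=True)
for n,f,off,comb,st in [("top",4.7,(190,140),[(263,263),(402,305),(425,222),(287,183)],[(33,332),(726,407),(750,97),(78,25)]),
  ("scene",4.5,(185,195),[(522,160),(386,124),(362,195),(500,238)],[(738,113),(85,42),(20,320),(725,400)])]:
    C=np.array([ray(n,*p,.05) for p in px(comb,f,off)]);S=np.array([ray(n,*p,.045) for p in px(st,f,off)])
    print(n);print(S);print(C)
    s,r=fit(S,.24,.52);print("stand",s,r.ravel()); c,r2=fit(C,.065,.11);print("comb",c,r2.ravel())
    u=np.array([np.cos(s[2]),np.sin(s[2])]);v=np.array([-u[1],u[0]]);e=s[:2]-.12*u
    b=c[:2]-.0325*np.array([np.cos(c[2]),np.sin(c[2])])-e
    print("edge",e,"comb_back in edge",b@u,b@v,"dyaw",c[2]-s[2])
E
```

```text
top
[[ 0.4958  0.3025]
 [ 0.4531 -0.2171]
 [ 0.6953 -0.2353]
 [ 0.7387  0.2824]]
[[0.5527 0.132 ]
 [0.5232 0.0265]
 [0.588  0.011 ]
 [0.6156 0.1163]]
stand [ 0.5957  0.0331 -0.0822] [ 0.0017 -0.0004  0.0017  0.0009 -0.0013 -0.0005 -0.0021  0.    ]
comb [ 0.5699  0.0714 -0.258 ] [-0.0002  0.0009  0.0012  0.     -0.0007 -0.001  -0.0003  0.    ]
edge [0.4761 0.043 ] comb_back in edge 0.05907033815128922 0.04172822265963006 dyaw -0.17584797775092187
scene
[[ 0.5008  0.304 ]
 [ 0.4603 -0.2153]
 [ 0.7016 -0.2324]
 [ 0.7397  0.282 ]]
[[0.5535 0.1345]
 [0.5268 0.0286]
 [0.5895 0.0131]
 [0.6208 0.1184]]
stand [ 0.6006  0.0346 -0.0768] [ 0.0001 -0.001   0.0007 -0.0001 -0.0013 -0.0015  0.0005  0.0026]
comb [ 0.5726  0.0736 -0.26  ] [ 0.0019  0.0007  0.0003  0.0003  0.0004 -0.001  -0.0026  0.    ]
edge [0.481  0.0438] comb_back in edge 0.057144657213160574 0.042723290358959484 dyaw -0.18320845524454477
```

```bash
cat >> h.py <<'E'
from scipy.spatial.transform import Rotation as Ro
A=-0.0795; E0=np.array([.4785,.0434]); U=np.array([np.cos(A),np.sin(A)]); Vv=np.array([-U[1],U[0]])
def rpy(sgn):
    z=sgn*np.array([Vv[0],Vv[1],0]);x=np.array([0,0,-1.]);return Ro.from_matrix(np.column_stack([x,np.cross(z,x),z])).as_euler('xyz')
def P(x,y,z): return [*(E0+x*U+y*Vv),z]
E
python3 - <<'E'
from h import *
for s in(1,-1):
    print(s,rpy(s),[ (None if q is None else np.round(q,2)) for q in (manip.solve_ik(P(x,.038,z),rpy(s)) for x,z in[(.16,.2),(.16,.07),(.05,.07)])])
E
```

```text
1 [-1.49129633  1.57079633  0.        ] [array([ 0.09,  0.45,  1.45, -0.  ,  1.25, -1.4 ]), array([ 0.09,  0.56,  1.61, -0.  ,  0.97, -1.4 ]), array([ 0.12,  0.42,  1.87, -0.  ,  0.85, -1.37])]
-1 [1.65029633 1.57079633 0.        ] [array([ 0.09,  0.45,  1.45, -0.  ,  1.25,  1.74]), array([ 0.09,  0.56,  1.61, -0.  ,  0.97,  1.74]), array([ 0.12,  0.42,  1.87, -0.  ,  0.85,  1.77])]<sys>:0: UserWarning: Gimbal lock detected. Setting third angle to zero since it is not possible to uniquely determine all angles.
<stdin>:3: UserWarning: Gimbal lock detected. Setting third angle to zero since it is not possible to uniquely determine all angles.
```

```bash
python3 -W ignore - <<'E'
from h import *
import cv2
r=rpy(1)
manip.goto(P(.165,.038,.25),r); manip.set_gripper(.06)
print(manip.state()["clock"],manip.state()["width"])
manip.move_l(P(.165,.038,.085),v=.15); manip.hold(.2)
f0=np.array(manip.state()["contact_force"]);print(f0)
z=.085
while z>.055:
    z-=.0015; manip.move_l(P(.165,.038,z),v=.03); s=manip.state(); f=np.array(s["contact_force"])-f0
    if abs(f[2])>1.5: break
print(z,f,s["ee_pos"],s["clock"])
for n in("scene","top"):
    p,d=manip.get_image(n); cv2.imwrite(f"pics/{n}1.png",p[:,:,::-1])
a=cv2.imread("pics/scene1.png")[170:290,185:360]
cv2.imwrite("pics/c3.png",cv2.resize(a,None,fx=4.5,fy=4.5,interpolation=cv2.INTER_CUBIC))
E
```

```text
3.3083 0.06021600750031865
[-0.15735962  0.1732333  -0.53571835]
0.05499999999999998 [ 0.26357912 -0.16812768  0.38774209] [0.64590208 0.0681761  0.05484388] 9.7583
```

View pics/c3.png

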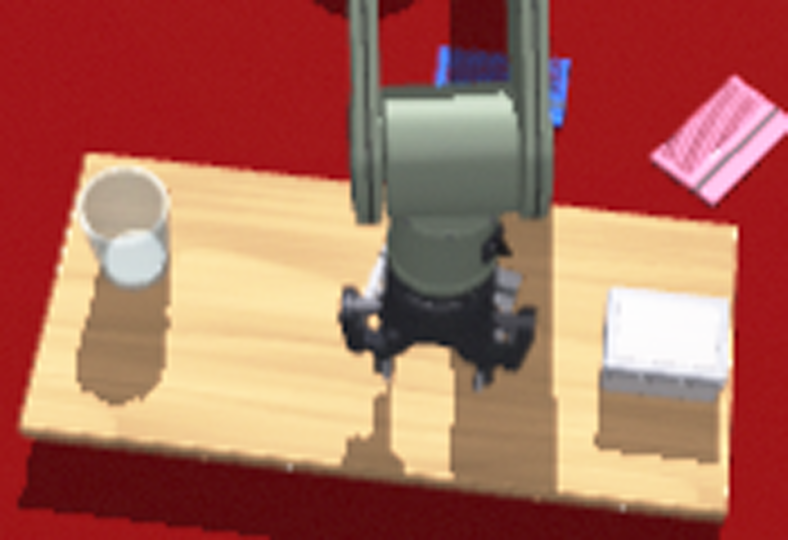

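The scene view shows the fingers standing clear behind the comb, which is hidden under the arm, and they are not down yet. I'll keep feeling for the stand top.

```bash
python3 -W ignore - <<'E'
from h import *
f0=np.array([-.157,.173,-.536]); z=.055
while z>.036:
    z-=.001; manip.move_l(P(.165,.038,z),v=.03); s=manip.state(); f=np.array(s["contact_force"])-f0
    if abs(f[2])>1.5: break
print(z,f,s["ee_pos"],s["clock"])
E
```

```text
0.049999999999999996 [1.07217485 0.59459224 1.53969131] [0.64594558 0.06815923 0.04992333] 11.1083
```

```bash
python3 -W ignore - <<'E'
from h import *
import cv2
f0=np.array([-.157,.173,-.536])
for i in range(3):
    manip.hold(.1); s=manip.state(); print(np.array(s["contact_force"])-f0,s["moment"],s["width"])
for n in("scene","top"):
    p,d=manip.get_image(n); cv2.imwrite(f"pics/{n}2.png",p[:,:,::-1])
a=cv2.imread("pics/scene2.png")[225:275,245:315]
b=cv2.imread("pics/top2.png")[145:205,230:315]
cv2.imwrite("pics/c4.png",cv2.resize(a,(700,500),interpolation=cv2.INTER_CUBIC))
cv2.imwrite("pics/c5.png",cv2.resize(b,None,fx=8,fy=8,interpolation=cv2.INTER_CUBIC))
E
```

```text
[ 0.78324422 -0.02233421  0.4830187 ] [0.01941398 0.02559744 0.01331693] 0.05997838776515943
[ 0.09013896 -0.27134252  0.99788663] [0.02354915 0.03165403 0.03782924] 0.0598082982370262
[-0.07690752 -0.36833403  0.7025558 ] [ 0.04955917 -0.02550968  0.00367042] 0.060446352147802
```

View pics/c4.png

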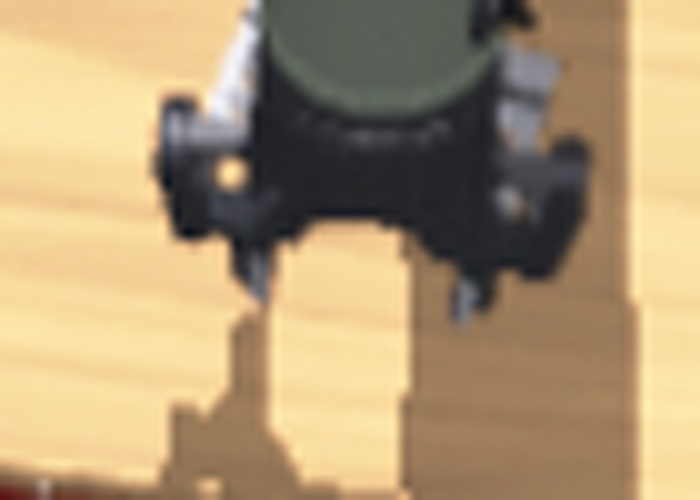

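View pics/c5.png

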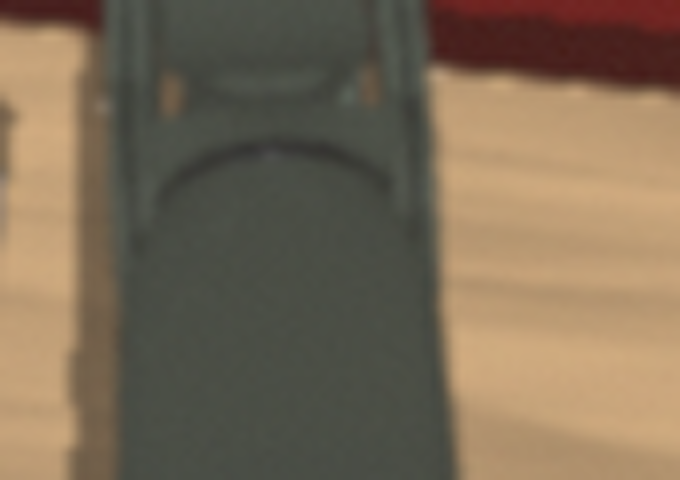

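```bash
python3 -W ignore - <<'E'
from h import *
p,d=manip.get_image("scene")
c=manip.camera_info("scene");K=c["K"];V=np.array(c["view"])
def w(u,v):
    z=d[v,u];return np.round((V[:3,:3].T@(np.array([(u-K[0][2])/K[0][0]*z,-(v-K[1][2])/K[1][1]*z,-z])-V[:3,3])),3)
for v in range(246,262): print(v,w(270,v),w(271,v),w(291,v),w(292,v))
print(w(230,250),w(280,262))
s=manip.state();print(s["ee_pos"],s["tau"])
E
```

```text
246 [0.652 0.032 0.117] [0.654 0.036 0.122] [0.654 0.099 0.127] [0.648 0.103 0.115]
247 [0.653 0.032 0.112] [0.658 0.036 0.123] [0.655 0.099 0.123] [0.653 0.103 0.118]
248 [0.655 0.033 0.109] [0.661 0.036 0.12 ] [0.659 0.099 0.124] [0.657 0.103 0.12 ]
249 [0.653 0.033 0.097] [0.653 0.036 0.098] [0.663 0.099 0.124] [0.661 0.103 0.12 ]
250 [0.655 0.033 0.093] [0.653 0.036 0.09 ] [0.663 0.1   0.117] [0.663 0.103 0.117]
251 [0.653 0.033 0.081] [0.654 0.036 0.084] [0.663 0.1   0.109] [0.661 0.104 0.106]
252 [0.653 0.033 0.075] [0.655 0.036 0.078] [0.66  0.101 0.096] [0.661 0.104 0.098]
253 [0.656 0.033 0.072] [0.653 0.036 0.067] [0.658 0.101 0.085] [0.66  0.104 0.088]
254 [0.654 0.033 0.062] [0.655 0.036 0.064] [0.657 0.102 0.074] [0.654 0.105 0.068]
255 [0.652 0.033 0.049] [0.65  0.036 0.044] [0.657 0.102 0.067] [0.655 0.106 0.062]
256 [0.651 0.033 0.039] [0.654 0.036 0.045] [0.658 0.103 0.062] [0.65  0.107 0.044]
257 [0.658 0.033 0.046] [0.655 0.036 0.039] [0.653 0.103 0.042] [0.653 0.107 0.043]
258 [0.663 0.033 0.048] [0.66  0.037 0.044] [0.659 0.103 0.047] [0.658 0.107 0.046]
259 [0.663 0.033 0.041] [0.662 0.037 0.039] [0.659 0.104 0.04 ] [0.662 0.107 0.046]
260 [0.667 0.034 0.043] [0.668 0.037 0.044] [0.667 0.103 0.048] [0.665 0.107 0.044]
261 [0.671 0.034 0.043] [0.672 0.037 0.045] [0.668 0.104 0.044] [0.668 0.107 0.044]
[ 0.639 -0.103  0.046] [0.675 0.067 0.046]
[0.64598293 0.06818918 0.05001714] [ 6.63925475e-04 -5.12939286e+01 -1.93827313e+01 -4.87178681e-05
  4.21262175e-04 -3.87018289e-06]
```

```bash
python3 -W ignore - <<'E'
from h import *
f0=np.array([-.157,.173,-.536]); z=.050
while z>.036:
    z-=.001; manip.move_l(P(.165,.038,z),v=.03); s=manip.state(); f=np.array(s["contact_force"])-f0
    print(round(z,4),np.round(f,2),np.round(s["ee_pos"][2],4),round(s["width"],4),np.round(s["tau"][1:3],2))
    if abs(f[2])>3: break
print(s["clock"])
E
```

```text
0.049 [-0.13 -0.12  0.9 ] 0.0489 0.0601 [-51.3  -19.34]
0.048 [ 0.18 -0.26  0.7 ] 0.0479 0.0597 [-51.31 -19.3 ]
0.047 [-0.32 -0.51  0.8 ] 0.0469 0.0599 [-51.33 -19.27]
0.046 [-0.04 -0.74 -0.21] 0.0459 0.0603 [-51.35 -19.23]
0.045 [ 0.94 -0.33  0.19] 0.0449 0.06 [-51.37 -19.2 ]
0.044 [-0.17  0.17  0.89] 0.0439 0.0599 [-51.39 -19.17]
0.043 [ 0.39 -0.57  1.39] 0.0429 0.0601 [-51.41 -19.14]
0.042 [ 0.76  0.1  -0.13] 0.042 0.0599 [-51.32 -18.98]
0.041 [-1.38  1.22  6.39] 0.042 0.0602 [-48.15 -18.41]
13.8083
```

```bash
python3 -W ignore - <<'E'
from h import *
import cv2
p,d=manip.get_image("scene"); cv2.imwrite("pics/scene3.png",p[:,:,::-1])
a=p[225:275,245:315,::-1]
cv2.imwrite("pics/c6.png",cv2.resize(a,(700,500),interpolation=cv2.INTER_CUBIC))
s=manip.state();print(s["contact_force"],s["moment"])
E
```

```text
[-2.4588538  -0.40638915  5.03422851] [-0.0032595   0.19521458 -0.06353132]
```

View pics/c6.png

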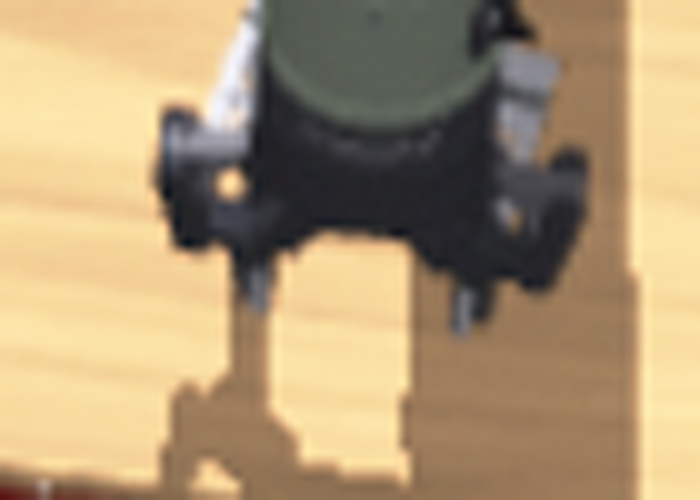

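The shadows now meet both fingertips, so the tips touch the stand at TCP z 0.042. I'll raise 1.8 mm and push to about 10 mm short of the goal.

```bash
python3 -W ignore - <<'E'
from h import *
import cv2
f0=np.array([-.157,.173,-.536])
manip.move_l(P(.165,.038,.0438),v=.03)
for x in(.14,.12,.10,.085,.066):
    manip.move_l(P(x,.038,.0438),v=.05); s=manip.state(); print(x,np.round(np.array(s["contact_force"])-f0,2),np.round(s["ee_pos"],4),s["clock"])
manip.hold(.1)
for n,(a,b,c,e) in dict(scene=(190,250,240,320),top=(170,230,220,310)).items():
    p,d=manip.get_image(n); cv2.imwrite(f"pics/{n}4.png",p[:,:,::-1])
    cv2.imwrite(f"pics/{n}4c.png",cv2.resize(p[a:b,c:e,::-1],None,fx=8,fy=8,interpolation=cv2.INTER_CUBIC))
E
```

```text
0.14 [ 0.53 -0.17  0.98] [0.6212 0.0702 0.044 ] 14.7583
0.12 [ 0.85 -0.52  1.5 ] [0.6009 0.0718 0.0439] 15.3083
0.1 [ 0.42 -0.4   0.02] [0.581  0.0734 0.0439] 15.8583
0.085 [0.75 0.56 0.88] [0.5659 0.0746 0.0438] 16.3083
0.066 [ 0.34 -0.29  0.58] [0.5471 0.0761 0.0439] 16.8417
```

View pics/scene4c.png

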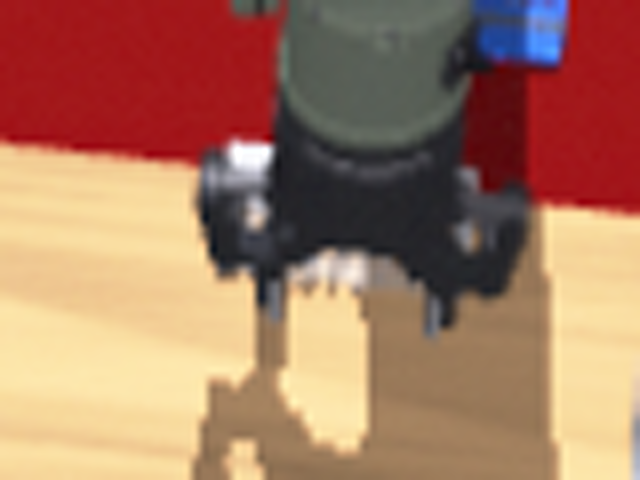

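View pics/top4c.png

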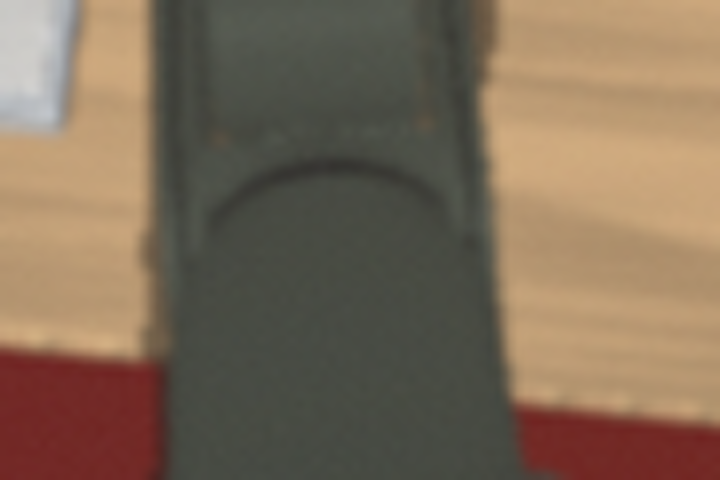

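The scene crop shows the teeth (row ~285) against both fingers and parallel to the jaw line. I'll push 6 mm more, then retreat and measure.

```bash
cat > look.py <<'E'
from h import *
import cv2,sys
k=sys.argv[1]; x=float(sys.argv[2])
manip.move_l(P(x,.038,.0438),v=.04)
manip.move_l(P(x+.015,.038,.0438),v=.06)
manip.move_l(P(x+.015,.038,.16),v=.2)
q=list(manip.state()["joints"]); q[0]-=.75; manip.set_joints(q)
for n,(a,b,c,e) in dict(scene=(190,290,185,360),top=(140,235,190,360)).items():
    p,d=manip.get_image(n); cv2.imwrite(f"pics/{n}{k}.png",p[:,:,::-1])
    cv2.imwrite(f"pics/{n}{k}c.png",cv2.resize(p[a:b,c:e,::-1],None,fx=4.5,fy=4.5,interpolation=cv2.INTER_CUBIC))
    a,b,c,e=dict(scene=(205,255,240,320),top=(180,235,225,305))[n]
    cv2.imwrite(f"pics/{n}{k}d.png",cv2.resize(p[a:b,c:e,::-1],None,fx=9,fy=9,interpolation=cv2.INTER_CUBIC))
print(manip.state()["clock"])
E
python3 -W ignore look.py 5 .060
```

```text
20.0917
```

View pics/scene5c.png

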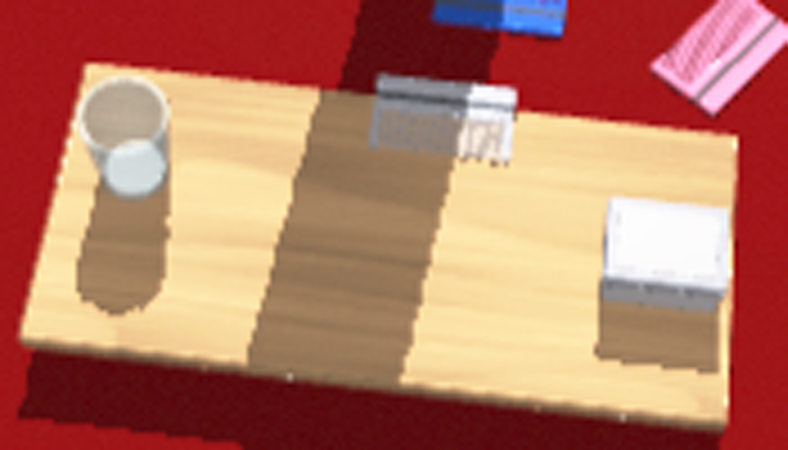

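View pics/top5c.png

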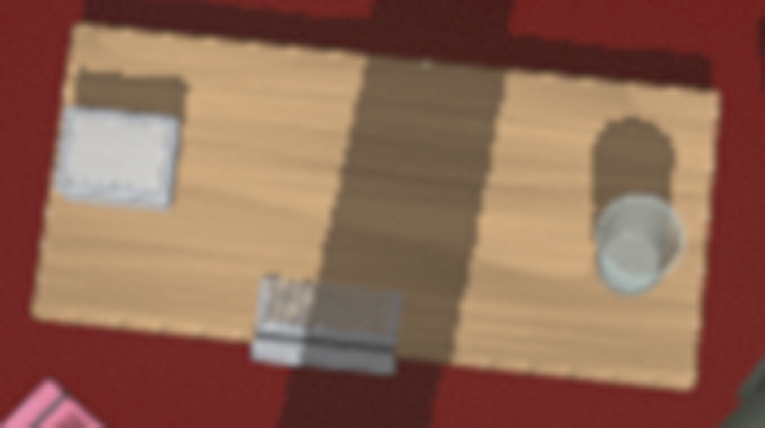

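View pics/scene5d.png

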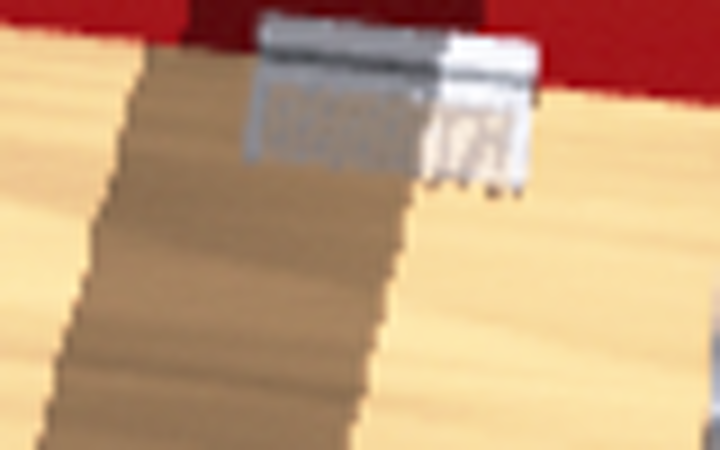

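View pics/top5d.png

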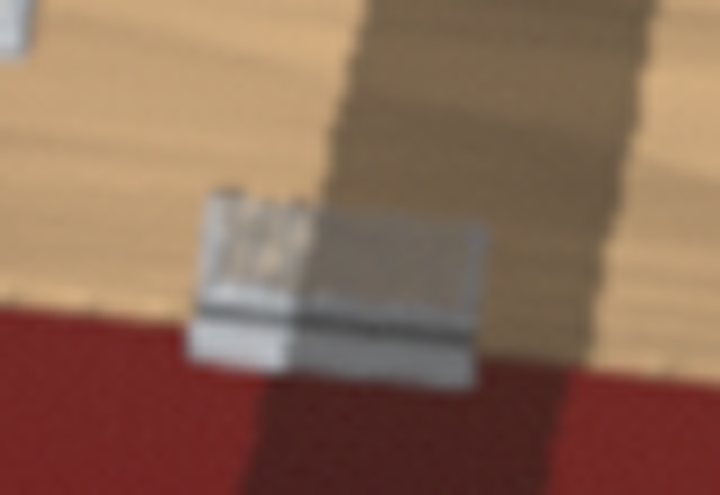

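Both views show the comb sticking out, nearly square. Back corners are (187,361) and (477,388) in the top detail, (258,12) and (540,42) in the scene detail. Now I'll compute the overhang.

```bash
cat > m.py <<'E'
from h import *
np.set_printoptions(precision=4,suppress=True)
def meas(n,off,comb,edge,far,foff,ff):
    C=np.array([ray(n,*p,.05) for p in px(comb,9,off)]); e=np.array([ray(n,*p,.045) for p in px(edge,9,off)])
    c,r=fit(C,.065,.11)
    d=e[-1]-e[0]; k=np.polyfit(e[:,1],e[:,0],1); a=np.arctan(-k[0])
    u=np.array([np.cos(a),np.sin(a)]); e0=np.array([np.polyval(k,.05),.05])
    b=c[:2]-.0325*np.array([np.cos(c[2]),np.sin(c[2])])
    S=np.array([ray(n,*p,.045) for p in px(far,ff,foff)]); s,_=fit(S,.24,.52); us=np.array([np.cos(s[2]),np.sin(s[2])])
    vs=np.array([-us[1],us[0]])
    print(n,"comb",c,"res",r.ravel(),"\n local edge: x",(b-e0)@u,"direct corners",[(q-e0)@u for q in C[:2]],"edge yaw",a,"dyaw",c[2]-a,
     "\n stand fit: x",(b-s[:2])@us+.12,"y",(b-s[:2])@vs,"dyaw",c[2]-s[2], "yaw",s[2])
E
python3 -W ignore - <<'E'
from m import *
meas("top",(225,180),[(187,361),(477,388),(490,222),(208,188)],[(0,305),(170,321),(500,360),(720,383)],[(32,318),(694,389),(719,92),(75,24)],(190,140),4.5)
meas("scene",(240,205),[(540,42),(258,12),(245,163),(524,192)],[(0,25),(185,47),(560,88),(720,103)],[(738,135),(85,64),(20,342),(725,422)],(185,190),4.5)
E
```

```text
top comb [ 0.4959  0.0706 -0.0764] res [ 0.002  -0.0014  0.0011  0.002  -0.0004  0.0003 -0.0026 -0.0009] 
 local edge: x -0.012903220567471235 direct corners [np.float64(-0.015383773554310934), np.float64(-0.013424970128124738)] edge yaw -0.0839243859707661 dyaw 0.007517490547039818 
 stand fit: x -0.01531385755772835 y 0.029095547762012515 dyaw 0.005272298708087417 yaw -0.0816791941318137
scene comb [ 0.4989  0.0721 -0.0682] res [ 0.0014 -0.0009  0.0024  0.0016 -0.0018 -0.001  -0.002   0.0003] 
 local edge: x -0.014609868340891346 direct corners [np.float64(-0.01657164486929668), np.float64(-0.016356953961884323)] edge yaw -0.07779287273210328 dyaw 0.00955124435511269 
 stand fit: x -0.016375087837347174 y 0.029432985647484627 dyaw 0.008596989331662253 yaw -0.07683861770865284
```

Overhang is about 15 mm (estimates 12.9 to 16.4), square within 0.01 rad. It needs about 5 mm more.

```bash
python3 -W ignore - <<'E'
from h import *
q=list(manip.state()["joints"]); q[0]+=.75; manip.set_joints(q)
manip.move_l(P(.078,.038,.06),v=.15)
manip.move_l(P(.078,.038,.0438),v=.06)
print(manip.state()["ee_pos"],manip.state()["contact_force"])
E
python3 -W ignore look.py 6 .055
```

```text
[0.5589954  0.07511028 0.0434511 ] [-0.43323736  0.08721958 -0.24321445]
26.3083
```

View pics/scene6d.png

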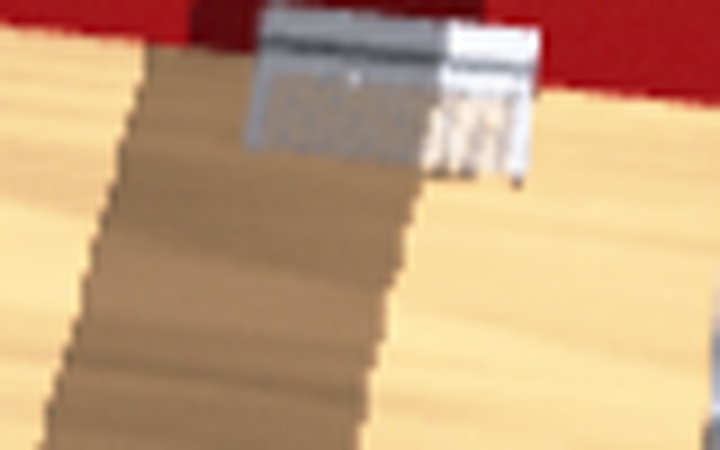

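View pics/top6d.png

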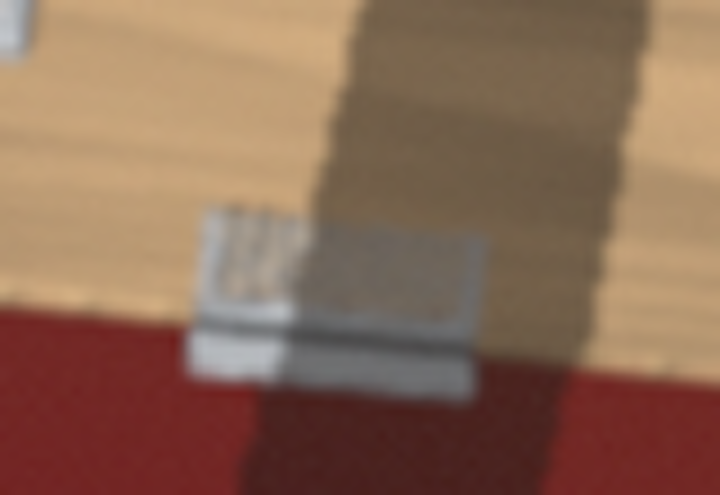

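View pics/top6.png

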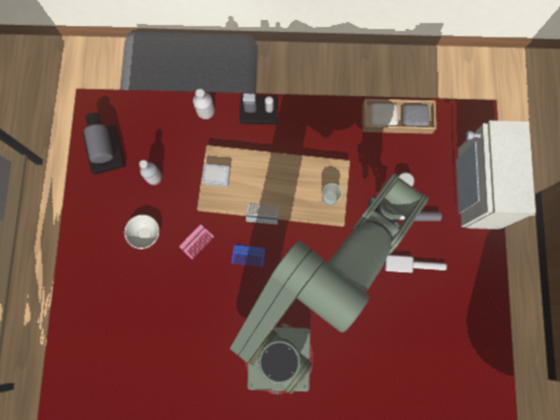

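```bash
python3 -W ignore - <<'E'
from m import *
meas("top",(225,180),[(187,378),(477,403),(488,238),(206,207)],[(0,305),(170,321),(500,360),(720,383)],[(32,318),(694,389),(719,92),(75,24)],(190,140),4.5)
meas("scene",(240,205),[(541,27),(260,2),(245,150),(524,182)],[(0,25),(185,47),(560,88),(720,103)],[(738,135),(85,64),(20,342),(725,422)],(185,190),4.5)
s=manip.state();print(s["ee_pos"],s["contact_force"])
E
```

```text
top comb [ 0.4892  0.0707 -0.0671] res [ 0.0015 -0.0012  0.0008  0.002  -0.0002  0.0001 -0.0021 -0.0009] 
 local edge: x -0.019587453227356475 direct corners [np.float64(-0.02207485012803121), np.float64(-0.01932415729063783)] edge yaw -0.0839243859707661 dyaw 0.016858912821837158 
 stand fit: x -0.021999646814335166 y 0.028409750297626213 dyaw 0.014613720982884756 yaw -0.0816791941318137
scene comb [ 0.4934  0.0723 -0.0675] res [ 0.0028 -0.0011  0.0017  0.0012 -0.0014 -0.0005 -0.0031  0.0005] 
 local edge: x -0.02008570692598088 direct corners [np.float64(-0.023567386323303015), np.float64(-0.021102501865078338)] edge yaw -0.07779287273210328 dyaw 0.010311814167095812 
 stand fit: x -0.02185121290053571 y 0.02913538715616792 dyaw 0.009357559143645375 yaw -0.07683861770865284
[ 0.4549 -0.3188  0.159 ] [-0.281   0.6298  0.318 ]
```

Overhang is about 21 mm, square within 0.02 rad, and the arm is clear, so I'm handing in.

```bash
python3 -c "
from cell import manip
manip.hand_in()"
```

```text
the job is handed in; nothing more can be done
```

The steel comb is set and the job is handed in at about 26 s of the 48 s. I slid it along the stand with two fingertips against its teeth side, then nudged it about 5 mm further after a first measurement.

- **Overhang:** the last pictures put the back edge 20 to 22 mm past the front edge. Single back corners read from 19 to 24 mm, against the allowed 14 to 26 mm.
- **Squareness and position:** the comb is square within about 0.02 rad and about 29 mm from the middle of the edge.
- **Surroundings:** in the last pictures the tin and tumbler stand where they were. The brush, spray bottle and bowl look unmoved in the top view, but I checked these only by eye. The arm hid the balm jar and part of the nail grinder there. It passed them with the TCP about 0.16 m up and was touching nothing at the end.

**Disagreements:**
- With the gripper open 60 mm, the tips touched the stand at TCP z 0.042. The stated 25 mm tip distance would have put that contact higher, so I used the felt contact.
- The two cameras differ by about 4 mm in absolute x. I measured the comb against the stand edge within each picture, where the two agree to about 1 mm.
- The wrist force reading was too noisy (about 1 N) to show the push, so the evidence that the fingers pushed the comb is that it moved with them.

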